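Load a kiln post through a slotted carousel cover

ROBOT

A 6-joint arm with a two-finger parallel gripper is mounted at the origin on the work surface. World frame = base frame: x ahead of the robot, y to its left, z up, the work surface at z = 0. Lengths are in m, angles in rad, forces in N, time in s.
With the tool pointing down it reaches from about 0.25 to 0.775 m from the base axis. Payload 4 kg.
Tool frame: the origin (TCP) lies on the centre line of the jaws, within the pads' length; the fingertips stand 17 mm ahead of it and the grasp point (between the pads) lies 2 mm behind it; z points along the fingers, y is the line along which they close (so a half turn about z gives the same grasp; the last joint's range is limited). The gripper opens to 94 mm and grips with 3 to 60 N. Pads are 16 mm wide; open, the fingers measure 119 mm over their backs; the gripper's body (75 mm by 177 mm) begins 78 mm behind the grasp point.
Start: joints at [-1.411, 0.087, 1.371, -0, 1.684, -0.103], TCP at [0.143, -0.531, 0.223] pointing down, gripper open.
Joint ranges: [-3.1, 3.1], [-0.76, 2.03], [0.27, 2.55], [-1.08, 4.22], [0.17, 2.65], [-2.57, 2.57]. Speed limits (rad/s): [2.79, 2.79, 3.14, 3.14, 3.14, 3.14].

INTERFACE

Orientations are given as [roll, pitch, yaw] about the fixed x, y, z axes, in that order (R = Rz(yaw) Ry(pitch) Rx(roll)).
In Python, from bench import robot gives the robot as it stands.
- The arm moves only by the tool servo_tool, never from a script. Its argument "plan" is a list of rows, each a list of 7 numbers: the shift along the tool's x, y, z normalised to -1 to 1, where 1 is 0.1 m, then the turn, a rotation vector about the tool's x, y, z normalised to -1 to 1, where 1 is pi/2 rad, then the finger opening in mm, from 0 to 94. In form: [[x, y, z, ax, ay, az, gripper], ...]. A call has 1 to 12 rows; each row is the pose to reach, as a shift and turn from the pose commanded when the call began, along the tool's axes at that moment; what a row does not reach only later rows make up. A row lasts 1/12 s, in which the tool goes at most 41.7 mm and 7.16 degrees, less where a joint would pass 70% of its speed; a pose out of reach is approached as far as the arm can. A call with a number of a shift or a turn outside -1 to 1 is refused whole. A call with a gripper value outside its range is refused whole. The fingers move at their own pace and stop on an object; the grip force is fixed at half the most. Time passes only in rows, so rows that repeat a pose let the fingers close. It gives the time, the measured TCP pose, the force, the opening and the grip force at its end, in the units of the state.
- robot.get_obs(): the state, without advancing time (a new reading comes with each control period).
- robot.snapshot(name): name is "scene" or "top" or "wrist"; returns the picture (400x640x3 uint8, red, green, blue); there is no depth.
- robot.camera_params(name): a dict with "camera_matrix" (3x3 intrinsics, pixels), "rvec" (rotation vector, rad) and "tvec" (3), from world to camera coordinates, as OpenCV has them; the wrist camera has in their place "tool_from_camera" (4x4, takes a point from camera to tool coordinates, whose origin is the TCP and whose axes are the flange's). Camera axes: x right, y down, z forward; pixel columns grow to the right and rows downward; lengths in m; the calibration is good to about 2 mm. A picture is of the moment at which its call begins: read the wrist's pose just before it. camera_params takes no time and is no camera call.
- robot.close_job(): hands the job in; it is judged then, once.
Trained networks look in the newest picture that a camera, given by its name, has taken for a name from the list of things; names that differ only in an ending like _2 or _b are one class to them, and where a whole thing is asked for, a point or a joint stands for the part that bears it (a point fixed in the world has none). Each returns a list of dicts, best first, with "conf" (0 to 1); they miss things now and then, are a little off and sometimes report something else, mostly with a low value. They report only what shows in the picture. A call takes as long as a camera call. They do not tell look-alikes from the thing itself.
- robot.find_in(thing, camera): "extent" ([centre column, centre row, width, height] in pixels, round what is visible of it).
The state is a dict: "time": time; "joint_positions": joint angles; "qvel": joint speeds; "joint_torque": joint torques, N m; "tool_pos": TCP position; "ee_rot": TCP orientation; "wrist_force": force on the tool from outside, world axes, zero at the start; "wrist_torque": the same for the moment, N m; "width": finger opening in m; "finger_force": force on a finger pad.
Only numpy, scipy, OpenCV 4.12 (cv2) and the standard library are available. Lean on these libraries where they do the work, as an engineer would, in place of code of your own. Each camera call takes 0.05 s, during which the arm holds its last target. There are 200 camera calls.

TASK

First turn the carousel's cover by its handle until its opening lies squarely over the compartment outside which the pointed pyrometric cone stands. Then take the flat white kiln post from the middle of its rack, stand it upright on the square kiln shelf and let go of it, take it again by its two broad sides, and lower it through the opening to stand upright on the floor of that compartment, set down and not dropped. Leave the other things on the bench where they are.

Things in the scene. Friction and masses are not known exactly. Their poses are not given: they have to be found in the camera images.
- opening (a point): Centre of the opening in the grey round cover, on its top face (71 mm above the bench), 85 mm from its upright axis; x points outward from the axis, its yaw is the cover's. The opening is a notch 74 mm wide, from 52 mm off the axis out to the cover's rim (radius 128 mm); the cover is 5 mm thick. Gripped by its ends, the post and fingers do not fit through.
- handle (a point): Centre of the black bar handle on the cover, on the cover's axis. The bar is 60 mm long (along the line to the opening, its x axis), 14 mm wide and 30 mm high, from 71 to 101 mm above the bench (this point at 86 mm).
- cover (a joint): Turn of the cover, rad, growing anticlockwise seen from above; 0 with the opening over pocket0, +1.257 over pocket1, +2.513 over pocket2, -2.513 over pocket3, -1.257 over pocket4. It turns either way, more than half a turn each way, with light friction (about 0.1 N m), no click stops, and stays where it is left.
- drum: Fixed round aluminium carousel drum under the cover; origin under its centre, on the cover's axis. Five equal empty wedge-shaped compartments 72 degrees apart, floor 8 mm above the bench, 3 mm walls between them up to 64 mm above the bench; outer wall radius 127 mm; its foot is a ledge of radius 155 mm, 6 mm high.
- pocket0 (a point): Point in the middle of a compartment's floor, 85 mm from the drum's axis, 8 mm above the bench. The cover's opening starts near this one; it is never the wanted one.
- pocket1 (a point): Point in the middle of a compartment's floor, 85 mm from the drum's axis, 8 mm above the bench. The wanted one if the cone stands outside it (then 56 mm from the cone).
- pocket2 (a point): Point in the middle of a compartment's floor, 85 mm from the drum's axis, 8 mm above the bench. The wanted one if the cone stands outside it (then 56 mm from the cone).
- pocket3 (a point): Point in the middle of a compartment's floor, 85 mm from the drum's axis, 8 mm above the bench. The wanted one if the cone stands outside it (then 56 mm from the cone).
- pocket4 (a point): Point in the middle of a compartment's floor, 85 mm from the drum's axis, 8 mm above the bench. The wanted one if the cone stands outside it (then 56 mm from the cone).
- cone: Pyrometric cone, a slender white pointed ceramic cone 60 mm tall, 24 mm across its foot, fixed on the drum's ledge (6 mm above the bench) 141 mm from the drum's axis, in line with the middle of the wanted compartment. Origin at the centre of its foot. The other three possible places carry flat round stubs 8 mm high.
- post: The flat white ceramic kiln post, a loose upright block, 56 mm (x) by 22 mm (y) by 50 mm high, about 0.13 kg; origin at the centre of its underside.
- post_center (a point): Centre of the kiln post, 25 mm above its underside; x along its 56 mm length, y across its 22 mm thickness.
- rack: Plywood rack, fixed, 70 (x) by 112 mm (y), base 6 mm thick; origin under its centre. The post stands in the middle channel, length along x. The channel's walls, 40 mm long, up to 52 mm above the bench, are 2 mm off its broad sides: there it can only be gripped by its narrow ends, which stick out 8 mm past the walls. Outer channels: round terracotta posts, 40 mm above the bench.
- batt_top (a point): Centre of the top face of the square grey kiln shelf, a fixed slab 120 by 120 mm, 12 mm thick, lying clear on the bench.
- pot_a: Bystander: terracotta pot, 66 mm wide, 60 mm high.
- pot_b: Bystander: terracotta pot, 56 mm wide, 50 mm high.
- jar_a: Bystander: small jar, 50 mm wide, 70 mm high.
- jar_b: Bystander: jar with a yellow cap, 68 mm wide, 100 mm high.
- can: Bystander: drinks can, 64 mm wide, 110 mm high.
- bottle: Bystander: clear bottle, 64 mm wide, 180 mm high.
- wrench: Bystander: wrench, 160 mm long, lying flat.
There are look-alikes about, which are no part of the job. Leave any turquoise look-alike of the post alone.

How it is judged:
On the way, in this order (a step that is already met when the one before it is completed fails the run):
1. the cover's opening lies over the compartment that the cone marks (centres within 10 mm) (((horizontal distance between cone and pocket1 below 0.08 m and horizontal distance between opening and pocket1 below 0.01 m) or (horizontal distance between cone and pocket2 below 0.08 m and horizontal distance between opening and pocket2 below 0.01 m) or (horizontal distance between cone and pocket3 below 0.08 m and horizontal distance between opening and pocket3 below 0.01 m) or (horizontal distance between cone and pocket4 below 0.08 m and horizontal distance between opening and pocket4 below 0.01 m))), for 0.2 s.
2. the post stands upright on the kiln shelf, let go (horizontal distance between post_center and batt_top below 0.06 m and z of post_center in the frame of batt_top below 0.03 m and angle between post_center's own z axis and vertical below 0.12 rad and contact force between the fingers and post below 0.05 N and linear speed of post below 0.03 m/s), for 0.2 s.
At the end, for the whole second after the job is handed in: The opening lies over the compartment marked by the cone (centres within 10 mm), and the post stands in that compartment: upright within 0.12 rad, on the floor (centre no more than 30 mm above it), within 35 mm of the compartment's centre, at rest and let go (((horizontal distance between cone and pocket1 below 0.08 m and horizontal distance between opening and pocket1 below 0.01 m and horizontal distance between post_center and pocket1 below 0.035 m and z of post_center in the frame of pocket1 below 0.03 m and angle between post_center's own z axis and vertical below 0.12 rad and contact force between the fingers and post below 0.05 N and linear speed of post below 0.03 m/s) or (horizontal distance between cone and pocket2 below 0.08 m and horizontal distance between opening and pocket2 below 0.01 m and horizontal distance between post_center and pocket2 below 0.035 m and z of post_center in the frame of pocket2 below 0.03 m and angle between post_center's own z axis and vertical below 0.12 rad and contact force between the fingers and post below 0.05 N and linear speed of post below 0.03 m/s) or (horizontal distance between cone and pocket3 below 0.08 m and horizontal distance between opening and pocket3 below 0.01 m and horizontal distance between post_center and pocket3 below 0.035 m and z of post_center in the frame of pocket3 below 0.03 m and angle between post_center's own z axis and vertical below 0.12 rad and contact force between the fingers and post below 0.05 N and linear speed of post below 0.03 m/s) or (horizontal distance between cone and pocket4 below 0.08 m and horizontal distance between opening and pocket4 below 0.01 m and horizontal distance between post_center and pocket4 below 0.035 m and z of post_center in the frame of pocket4 below 0.03 m and angle between post_center's own z axis and vertical below 0.12 rad and contact force between the fingers and post below 0.05 N and linear speed of post below 0.03 m/s))); the robot touches nothing.
It fails at once if the post is dropped (falls free at over 0.45 m/s, from more than about 10 mm) (linear speed of post above 0.45 m/s and contact force between the fingers and post below 0.05 N).
It fails at once if a bystander is moved by more than 30 mm (distance of any of pot_a, pot_b, jar_a, jar_b, can, bottle, wrench from where it was at the start of the episode above 0.03 m).
It also fails if it takes over 72 s, if anything falls off the work surface, if the arm or the gripper's body presses on something with over 40 N, if the wrist force passes 120 N, or if a joint passes its speed limit or range.

## Working session

There is one attempt and no reset: what is moved stays moved. The work goes in short steps, Python scripts to look and compute and a tool call to move; the robot and the scene stay as the last step left them, time stands still between calls to the robot, and variables do not carry over. Pictures are saved under pics/ and viewed, at most 15 in all, crops included, and the job is handed in when it is done.

Besides the shell and the picture viewer there is one more tool, called after "Emit:" as name([rows], argument=value, ...), one row to a line, values as JSON. servo_tool: Moves the arm, as the interface text tells. Scaled input: -1 to 1 covers 0.1 m each way for a shift and pi/2 rad each way for a turn. Its arguments: {"type":"object","properties":{"plan":{"type":"array","items":{"type":"array","items":{"type":"number"}}}},"required":["plan"]}

```bash
mkdir -p pics
cat > h.py <<'E'
import numpy as np, cv2
from bench import robot
from scipy.spatial.transform import Rotation as R
def cam(n):
    p=robot.camera_params(n);K=np.array(p["camera_matrix"],float)
    if "rvec" in p:
        Rm=cv2.Rodrigues(np.array(p["rvec"],float))[0];t=np.array(p["tvec"],float).ravel()
    else:
        o=robot.get_obs();T=np.eye(4);T[:3,:3]=R.from_euler('xyz',o["ee_rot"]).as_matrix();T[:3,3]=o["tool_pos"]
        W=np.linalg.inv(T@np.array(p["tool_from_camera"]));Rm=W[:3,:3];t=W[:3,3]
    return K,Rm,t
def ray(c,u,v,z):
    K,Rm,t=c;d=Rm.T@np.linalg.solve(K,[u,v,1]);C=-Rm.T@t
    return C+d*(z-C[2])/d[2]
def proj(c,P):
    K,Rm,t=c;q=K@(Rm@np.array(P,float)+t);return q[:2]/q[2]
def snap(n,f):
    c=cam(n);im=robot.snapshot(n);cv2.imwrite('pics/'+f,cv2.cvtColor(im,cv2.COLOR_RGB2BGR));return c,im
E
python3 - <<'E'
from h import *
for n in("top","scene"):
    c,im=snap(n,n+"0.png")
    print(n,-c[1].T@c[2])
    for t,z in(("handle",.1),("cone",.03),("post",.05),("rack",.03),("batt_top",.012),("opening",.071),("drum",.0),("cover",.071)):
        for r in robot.find_in(t,n)[:3]: e=r["extent"];print(t,round(r["conf"],2),np.round(e,1),ray(c,e[0],e[1],z).round(3))
print(robot.get_obs())
E
```

```text
top [ 0.35441756 -0.00959493  1.12307982]
handle 0.69 [252.2 210.6  89.7  91.6] [0.524 0.18  0.1  ]
post 0.57 [252.9 212.9  99.5  91.5] [0.526 0.187 0.05 ]
post 0.54 [447.1 214.2  20.4  21.7] [ 0.57  -0.356  0.05 ]
post 0.51 [447.4 261.6  25.8  11.9] [ 0.438 -0.359  0.05 ]
rack 0.77 [445.1 216.9  40.5  28.9] [ 0.565 -0.357  0.03 ]
batt_top 0.63 [374.3 209.1  47.6  42.2] [ 0.574 -0.156  0.012]
opening 0.81 [252.4 213.1  95.2  88.8] [0.522 0.184 0.071]
drum 0.93 [255.5 219.4 106.7 105.5] [0.515 0.186 0.   ]
drum 0.71 [157.7 171.2  44.3  30.7] [0.634 0.495 0.   ]
drum 0.31 [359.1 269.2  20.4  21. ] [ 0.398 -0.125  0.   ]
cover 0.55 [253.5 214.5  93.2  91.4] [0.518 0.181 0.071]
scene [ 1.10228553 -0.82342886  0.7343936 ]
handle 0.97 [336.4 175.8  75.4  39.1] [0.559 0.127 0.1  ]
handle 0.25 [314.8 142.8  17.1  30.7] [0.364 0.295 0.1  ]
post 0.89 [201.2 268.1  22.1  28.4] [ 0.467 -0.38   0.05 ]
post 0.73 [241.4 285.6  28.1  23.5] [ 0.592 -0.37   0.05 ]
post 0.64 [206.8 323.4  22.5  32.6] [ 0.605 -0.493  0.05 ]
rack 0.68 [335.9 186.2  84.5  62.7] [0.534 0.169 0.03 ]
rack 0.66 [243.3 289.2  
[... 494 characters left out ...]
7 0.071]
{'time': 0.9, 'joint_positions': array([-1.41111055e+00,  8.71813684e-02,  1.37066312e+00, -7.98200742e-06,
        1.68355812e+00, -1.03118928e-01]), 'qvel': array([-0.00053386,  0.00071975, -0.00197963,  0.00036182, -0.00121696,
        0.0007754 ]), 'joint_torque': array([ 5.20475969e-04, -3.40036547e+01, -3.02603173e+01,  7.19155767e-02,
        2.34515156e-02,  4.17410703e-06]), 'tool_pos': array([ 0.14287429, -0.53116317,  0.22253481]), 'ee_rot': array([3.14140443e+00, 2.74515674e-05, 2.62803802e-01]), 'wrist_force': array([-0.65395824,  0.1462875 ,  0.66728819]), 'wrist_torque': array([ 0.01344301,  0.02497418, -0.00998807]), 'finger_force': 0.0, 'width': 0.09392361182196532}
```

View pics/top0.png

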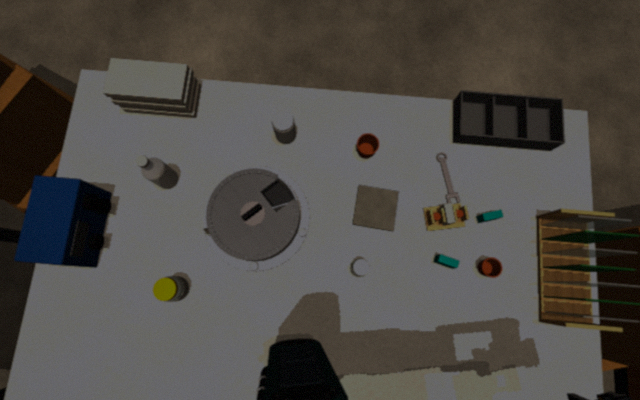

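View pics/scene0.png

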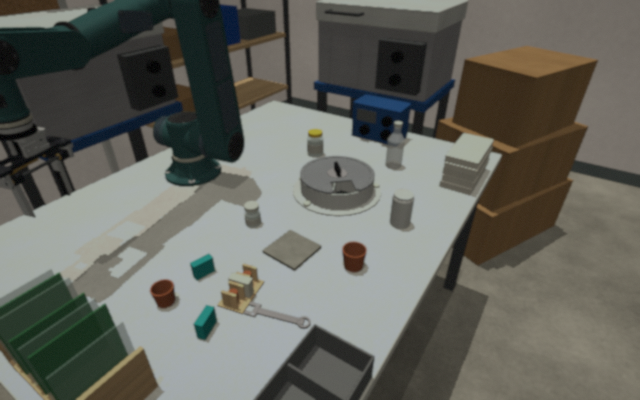

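The top view shows the drum at (253,214), notch at (277,192), rack at (445,216) and shelf at (375,208). The cone isn't clear, so I'll zoom in.

Run:
```python
from h import *
a=cv2.imread('pics/top0.png')[155:280,185:325];b=cv2.imread('pics/scene0.png')[145:220,280:390]
f=lambda x:cv2.convertScaleAbs(x,alpha=1.6)
A=cv2.resize(f(a),(420*560//560,375),interpolation=3);B=cv2.resize(b,(380,260),interpolation=3)
o=np.zeros((375,800,3),np.uint8);o[:,:420]=A;o[:260,420:]=B
cv2.imwrite('pics/crop1.png',o)
```

```text
(no output)
```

View pics/crop1.png

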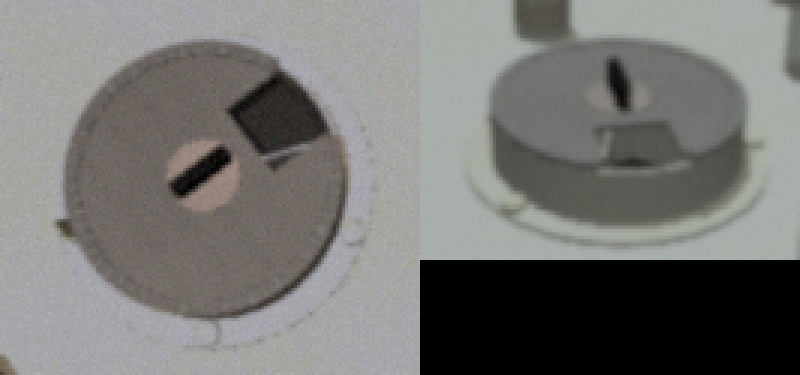

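Two low stubs are visible, at about (303,232) and (255,266). Something tall pokes out on the left at (207,231), probably the cone. I'll move over the rack and look with the wrist camera.

Emit:
servo_tool([
  [0.9,-0.275,-0.8,0,0,0.1674,94],
  [0.9,-0.275,-0.8,0,0,0.1674,94],
  [0.9,-0.275,-0.8,0,0,0.1674,94],
  [0.9,-0.275,-0.8,0,0,0.1674,94],
])

```text
time: 1.23
tool_pos: [0.227, -0.4805, 0.3096]
ee_rot: [3.132, -0.006, 0.005]
wrist_force: [-0.2, -0.5, 0.8]
width: 0.0935
finger_force: 0.0
```

Emit:
servo_tool([
  [1,-0.5,0,0,0,0,94],
  [1,-0.5,0,0,0,0,94],
  [1,-0.5,0,0,0,0,94],
])

```text
time: 1.48
tool_pos: [0.3243, -0.4301, 0.3021]
ee_rot: [-3.141, -0.001, 0.001]
wrist_force: [0.3, -0.6, -0.1]
width: 0.0937
finger_force: 0.0
```

Emit:
servo_tool([
  [1,-0.5,0,0,0,0,94],
  [1,-0.5,0,0,0,0,94],
  [1,-0.5,0,0,0,0,94],
  [1,-0.5,0,0,0,0,94],
  [1,-0.5,0,0,0,0,94],
])

```text
time: 1.9
tool_pos: [0.4232, -0.3808, 0.3013]
ee_rot: [-3.141, 0.002, 0.003]
wrist_force: [0.4, -0.4, 0.4]
width: 0.0941
finger_force: 0.0
```

Run:
```python
from h import *
print(robot.camera_params("wrist")); o=robot.get_obs();print(o["time"],o["tool_pos"],o["ee_rot"])
c,im=snap("wrist","w1.png")
for P in([.565,-.357,.03],[.574,-.156,.012]):print(proj(c,P))
for t,z in(("post",.056),("rack",.03),("batt_top",.012)):
  for r in robot.find_in(t,"wrist")[:4]: e=r["extent"];print(t,round(r["conf"],2),np.round(e,1),ray(c,e[0],e[1],z).round(3))
```

```text
{'camera_matrix': array([[280.94138732,   0.        , 319.92589571],
       [  0.        , 280.94138732, 201.57769506],
       [  0.        ,   0.        ,   1.        ]]), 'tool_from_camera': array([[ 7.92135260e-05, -9.60110332e-01, -2.79621429e-01,
         8.01212219e-02],
       [ 9.99999960e-01,  5.83582844e-07,  2.81284661e-04,
        -1.50780804e-03],
       [-2.69901127e-04, -2.79621440e-01,  9.60110294e-01,
        -1.63554026e-01],
       [ 0.00000000e+00,  0.00000000e+00,  0.00000000e+00,
         1.00000000e+00]])}
1.9 [ 0.42322883 -0.38075811  0.30131953] [-3.14089763e+00  1.76726756e-03  2.59179419e-03]
[304.6062156   74.25026299]
[168.96126972  69.1071162 ]
post 0.88 [307.2 162.9  38.6  28.8] [ 0.442 -0.361  0.056]
post 0.67 [305.9  67.6  21.5  47.2] [ 0.569 -0.36   0.056]
post 0.62 [304.   72.9  85.6  61.8] [ 0.563 -0.358  0.056]
post 0.59 [394.4  62.4  49.9  26.3] [ 0.576 -0.477  0.056]
rack 0.76 [304.4  73.3  85.   63.6] [ 0.566 -0.357  0.03 ]
batt_top 0.86 [166.9  63.5  93.   95.6] [ 0.582 -0.154  0.012]
```

View pics/w1.png

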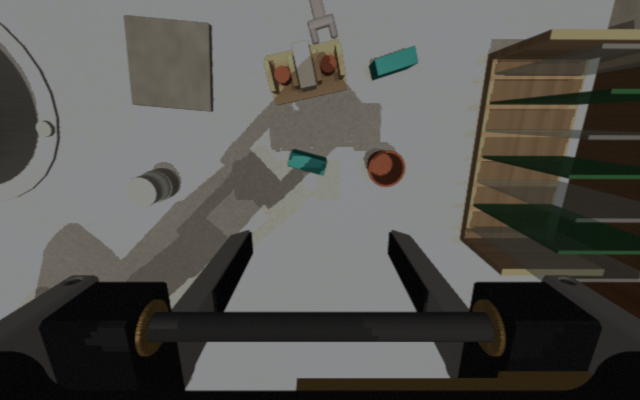

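Wrist view: white post at (306,65) in the middle of the rack, shelf at (168,63), and turquoise decoys at (307,162) and (394,62). Moving over to the drum.

Emit:
servo_tool([
  [0,-1,0,0,0,0,94],
  [0,-1,0,0,0,0,94],
  [0,-1,0,0,0,0,94],
])

```text
time: 2.35
tool_pos: [0.4216, -0.2789, 0.3031]
ee_rot: [-3.14, -0.001, -0.0]
wrist_force: [0.6, 0.8, 0.4]
width: 0.0941
finger_force: 0.0
```

Emit:
servo_tool([
  [0,-1,0,0,0,0,94],
  [0,-1,0,0,0,0,94],
  [0,-1,0,0,0,0,94],
])

```text
time: 2.6
tool_pos: [0.4218, -0.1786, 0.3035]
ee_rot: [-3.141, -0.002, 0.001]
wrist_force: [-0.1, 0.2, 0.1]
width: 0.094
finger_force: 0.0
```

Emit:
servo_tool([
  [0,-1,0,0,0,0,94],
  [0,-1,0,0,0,0,94],
  [0,-1,0,0,0,0,94],
])

```text
time: 2.85
tool_pos: [0.4219, -0.0786, 0.3033]
ee_rot: [-3.141, -0.002, 0.001]
wrist_force: [0.8, -0.9, -0.1]
width: 0.094
finger_force: 0.0
```

Emit:
servo_tool([
  [0,-1,0,0,0,0,94],
  [0,-1,0,0,0,0,94],
  [0,-1,0,0,0,0,94],
])

```text
time: 3.1
tool_pos: [0.4221, 0.0214, 0.3031]
ee_rot: [-3.14, -0.002, 0.002]
wrist_force: [0.2, -0.7, -0.4]
width: 0.0939
finger_force: 0.0
```

Emit:
servo_tool([
  [0,-1,0,0,0,0,94],
  [0,-1,0,0,0,0,94],
  [0,-1,0,0,0,0,94],
])

```text
time: 3.35
tool_pos: [0.4223, 0.1214, 0.3028]
ee_rot: [-3.14, -0.001, 0.002]
wrist_force: [0.6, -0.1, -0.5]
width: 0.0942
finger_force: 0.0
```

Emit:
servo_tool([
  [0,-0.6,0,0,0,0,94],
  [0,-0.6,0,0,0,0,94],
  [0,-0.6,0,0,0,0,94],
  [0,-0.6,0,0,0,0,94],
])

```text
time: 3.68
tool_pos: [0.4229, 0.1783, 0.3025]
ee_rot: [3.14, -0.0, 0.0]
wrist_force: [-0.4, -0.0, 0.3]
width: 0.0939
finger_force: 0.0
```

Run:
```python
from h import *
o=robot.get_obs();print(o["time"],o["tool_pos"],o["ee_rot"])
c,im=snap("wrist","w2.png")
np.savez("w2.npz",K=c[0],R=c[1],t=c[2])
for t,z in(("handle",.1),("cone",.03),("drum",.006),("cover",.071),("opening",.071)):
  for r in robot.find_in(t,"wrist")[:3]: e=r["extent"];print(t,round(r["conf"],2),np.round(e,1),ray(c,e[0],e[1],z).round(3))
cv2.imwrite('pics/w2v.png',cv2.cvtColor(cv2.resize(im[0:260,160:480],(800,650)[:2],interpolation=3)[:600],cv2.COLOR_RGB2BGR))
```

```text
3.6833 [0.42287259 0.17830202 0.30246444] [ 3.14048267e+00 -3.63677964e-04  4.03947115e-04]
handle 0.57 [315.3 100.7 197.2 199.3] [0.526 0.185 0.1  ]
cone 0.57 [226.6 144.7  10.3  10.6] [0.466 0.322 0.03 ]
drum 0.64 [316.1 101.8 197.4 202. ] [0.53  0.185 0.006]
cover 0.79 [311.9 100.  197.8 199.9] [0.528 0.19  0.071]
cover 0.33 [315.2 102.  203.  199.3] [0.526 0.186 0.071]
opening 0.88 [312.4 100.7 193.7 201.3] [0.527 0.189 0.071]
opening 0.44 [311.9 102.2 198.3 204.5] [0.525 0.19  0.071]
```

View pics/w2v.png

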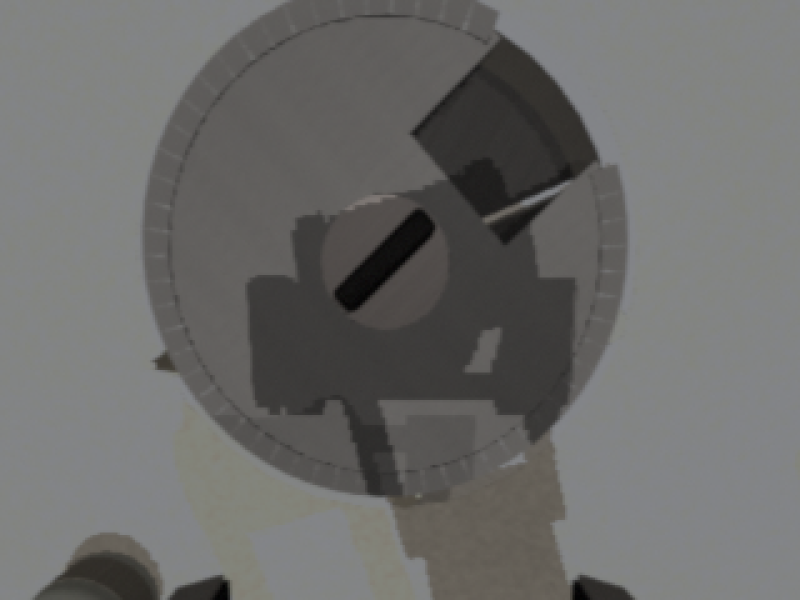

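Run:
```python
from h import *
d=np.load("w2.npz");c=(d["K"],d["R"],d["t"]);im=cv2.imread("pics/w2.png")
v=lambda x,y,z:ray(c,160+(x+.5)/2.5-.5,(y+.5)/2.5-.5,z)
C=v(386,262,.071);print("disc",C)
L=v(143,240,.071);Rr=v(628,240,.071);print("rim",L,Rr,"r",(L[1]-Rr[1])/2)
A,B=v(425,220,.101),v(348,300,.101);print("handle",(A+B)/2,np.arctan2(*(A-B)[1::-1]),np.linalg.norm(A-B))
p,q=v(412,132,.071),v(503,243,.071);print("notch mid",(p+q)/2,"ang from edge",np.arctan2(*((p-q)[[1,0]]))-np.pi/2,np.linalg.norm(p-q))
D=((p+q)/2-C);print("ang centre",np.arctan2(D[1],D[0]),np.linalg.norm(D))
ang=lambda P,C:np.arctan2(P[1]-C[1],P[0]-C[0])
T=v(155,362,.066);print("tip",T,"ang",ang(T,C),np.linalg.norm((T-C)[:2]))
for w in((485,222),(572,180)):P=v(*w,.064);print("wall",ang(P,C),ang(P,C)+.628)
ct=cam("top")
for s in((303,232),(255.5,266)):P=ray(ct,*s,.014);print("stub",P,ang(P,C),np.linalg.norm((P-C)[:2]))
Ct=ray(ct,185+203/3,155+176/3,.071);print("top disc",Ct)
T2=ray(ct,207,231,.06);print("tip top",T2,ang(T2,C))
cs=cam("scene")
g=ang(T,C)
for k in range(5):
  a=g+k*2*np.pi/5;P=C+.141*np.array([np.cos(a),np.sin(a),0]);P[2]=.014;print(k,a,proj(ct,P).round(),proj(cs,P).round(), proj(c,P).round())
```

```text
disc [0.52256526 0.18723464 0.071     ]
rim [0.53348003 0.3153946  0.071     ] [0.53363121 0.05937141 0.071     ] r 0.12801159298268555
handle [0.52172627 0.18672065 0.101     ] -0.7964508684247733 0.053213646942115195
notch mid [0.55855348 0.14952434 0.071     ] ang from edge -0.8300907405928072 0.07167987470495277
ang centre -0.8087605286593276 0.05212695392719704
tip [0.46976389 0.31692414 0.066     ] ang 1.9574399903972273 0.14002625174147498
wall -1.1992400746656902 -0.5712400746656902
wall -1.1723692426746781 -0.5443692426746781
stub [0.48875052 0.04387839 0.014     ] -1.802441218548436 0.14729036773157267
stub [0.38139599 0.16783165 0.014     ] -3.0050036196435252 0.142496457587537
top disc [0.52007688 0.1834728  0.071     ]
tip top [0.46290351 0.30435045 0.06      ] 2.0419557191762063
0 1.9574399903972273 [207. 230.] [341. 168.] [232. 142.]
1 3.2140770518331445 [252. 266.] [301. 177.] [321. 196.]
2 4.470714113269062 [301. 232.] [306. 202.] [403. 129.]
3 5.727351174704979 [285. 178.] [356. 208.] [367.  17.]
4 6.983988236140896 [228. 177.] [375. 184.] [250.  26.]
```

Cone tip is at (222,145) px, which puts it at bearing ≈1.957 rad from the drum axis (pocket2). The cover is at ≈-0.81 rad, with its axis at ≈(0.522, 0.187). Next I go to the handle.

Emit:
servo_tool([
  [0.99,-0.087,1,0,0,0.427,70],
  [0.99,-0.087,1,0,0,0.427,70],
  [0.99,-0.087,1,0,0,0.427,70],
  [0.99,-0.087,1,0,0,0.427,70],
  [0.99,-0.087,1,0,0,0.427,70],
  [0.99,-0.087,1,0,0,0.427,70],
  [0.99,-0.087,1,0,0,0.427,70],
  [0.99,-0.087,1,0,0,0.427,70],
  [0.99,-0.087,1,0,0,0.427,70],
])

```text
time: 4.73
tool_pos: [0.5219, 0.1871, 0.2029]
ee_rot: [-3.141, -0.001, -0.67]
wrist_force: [0.1, -0.1, 0.3]
width: 0.0701
finger_force: 0.0
```

Run:
```python
from h import *
o=robot.get_obs();print(o["joint_positions"],o["tool_pos"],o["ee_rot"])
c,im=snap("wrist","w3.png")
r=robot.find_in("handle","wrist");print(r[:2])
cv2.imwrite('pics/w3v.png',cv2.resize(cv2.imread('pics/w3.png'),(640,400)))
print(proj(c,[.522,.187,.101]),proj(c,[.522,.187,.071]))
```

```text
[ 2.41980191e-01  1.01008101e-01  1.39436015e+00 -1.17386744e-04
  1.64536581e+00  2.48312053e+00] [0.52190726 0.1870736  0.20292612] [-3.14098519e+00 -6.17961751e-04 -6.70353000e-01]
[{'extent': [320.1, 187.2, 239.5, 228.0], 'conf': 0.62}]
[320.14497225 203.71532916] [320.13277533 195.83202158]
```

View pics/w3v.png

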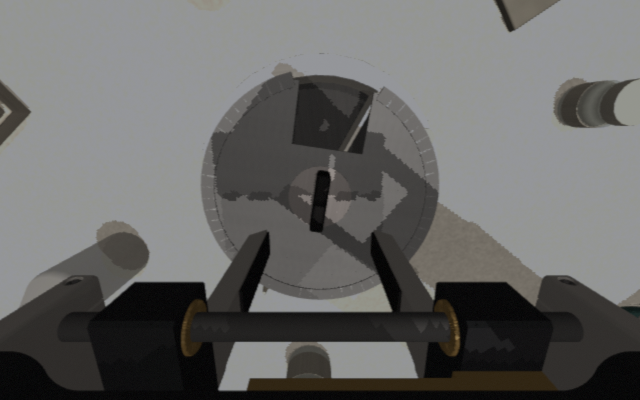

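The handle spans (324,172)–(316,230), centred where I predicted, so I lower and grip.

Emit:
servo_tool([
  [0,0,0.4,0,0,0,50],
  [0,0,0.8,0,0,0,50],
  [0,0,0.9,0,0,0,50],
  [0,0,1,0,0,0,40],
  [0,0,1,0,0,0,40],
])

```text
time: 5.25
tool_pos: [0.5209, 0.1872, 0.1011]
ee_rot: [3.139, 0.002, -0.671]
wrist_force: [0.1, -0.4, 0.4]
width: 0.0415
finger_force: 0.0
```

Emit:
servo_tool([
  [0,0,0.1,0,0,0,40],
  [0,0,0.1,0,0,0,20],
  [0,0,0.1,0,0,0,8],
  [0,0,0.1,0,0,0,8],
  [0,0,0.1,0,0,0,8],
  [0,0,0.1,0,0,0,8],
  [0,0,0.1,0,0,0,8],
  [0,0,0.1,0,0,0,8],
  [0,0,0.1,0,0,0,8],
  [0,0,0.1,0,0,0,8],
])

```text
time: 6.08
tool_pos: [0.523, 0.1868, 0.0937]
ee_rot: [-3.14, -0.003, -0.671]
wrist_force: [3.3, -4.1, 5.5]
width: 0.0142
finger_force: 29.9
```

Emit:
servo_tool([
  [0,0,0,0,0,-0.07,8],
  [0,0,0,0,0,-0.14,8],
  [0,0,0,0,0,-0.21,8],
  [0,0,0,0,0,-0.28,8],
  [0,0,0,0,0,-0.35,8],
  [0,0,0,0,0,-0.42,8],
  [0,0,0,0,0,-0.49,8],
  [0,0,0,0,0,-0.56,8],
  [0,0,0,0,0,-0.63,8],
  [0,0,0,0,0,-0.7,8],
  [0,0,0,0,0,-0.77,8],
  [0,0,0,0,0,-0.84,8],
])

```text
time: 7.08
tool_pos: [0.5231, 0.1864, 0.0937]
ee_rot: [3.138, -0.002, 0.653]
wrist_force: [3.8, -5.7, 5.0]
width: 0.0136
finger_force: 30.0
```

Emit:
servo_tool([
  [0,0,0,0,0,-0.07,8],
  [0,0,0,0,0,-0.14,8],
  [0,0,0,0,0,-0.21,8],
  [0,0,0,0,0,-0.28,8],
  [0,0,0,0,0,-0.35,8],
  [0,0,0,0,0,-0.42,8],
  [0,0,0,0,0,-0.49,8],
  [0,0,0,0,0,-0.56,8],
  [0,0,0,0,0,-0.63,8],
  [0,0,0,0,0,-0.7,8],
  [0,0,0,0,0,-0.77,8],
  [0,0,0,0,0,-0.833,8],
])

```text
time: 8.08
tool_pos: [0.5235, 0.1863, 0.0936]
ee_rot: [3.138, 0.003, 1.961]
wrist_force: [4.8, -6.1, 5.3]
width: 0.014
finger_force: 30.0
```

Emit:
servo_tool([
  [0,0,0,0,0,0,8],
  [0,0,0,0,0,0,8],
  [0,0,0,0,0,0,8],
  [0,0,0,0,0,0,8],
])

```text
time: 8.42
tool_pos: [0.5235, 0.1863, 0.0937]
ee_rot: [3.138, 0.003, 1.957]
wrist_force: [4.8, -5.3, 4.5]
width: 0.0137
finger_force: 30.0
```

Emit:
servo_tool([
  [0,0,0,0,0,0,40],
  [0,0,0,0,0,0,40],
  [0,0,0,0,0,0,40],
  [0,0,0,0,0,0,40],
  [0,0,-0.3,0,0,0,40],
  [0,0,-0.7,0,0,0,40],
  [0,0,-1,0,0,0,40],
])

```text
time: 9.0
tool_pos: [0.5211, 0.1879, 0.1937]
ee_rot: [-3.141, -0.001, 1.958]
wrist_force: [1.0, 0.3, 0.8]
width: 0.0399
finger_force: 0.0
```

Emit:
servo_tool([
  [0,0,-0.4,0,0,0,40],
  [0,0,-0.8,0,0,0,40],
  [0,0,-1,0,0,0,40],
  [0,0,-1,0,0,0,40],
  [0,0,-1,0,0,0,40],
])

```text
time: 9.42
tool_pos: [0.522, 0.188, 0.2936]
ee_rot: [3.139, -0.0, 1.958]
wrist_force: [0.5, 0.8, -0.2]
width: 0.0395
finger_force: 0.0
```

Run:
```python
from h import *
o=robot.get_obs();print(o["tool_pos"],o["ee_rot"],o["joint_positions"])
c,im=snap("wrist","w4.png")
np.savez("w4.npz",K=c[0],R=c[1],t=c[2])
cv2.imwrite('pics/w4v.png',cv2.resize(cv2.imread('pics/w4.png')[:260,160:480],(738,600),interpolation=3))
```

```text
[0.52199648 0.18797947 0.29360113] [ 3.13903754e+00 -6.12605178e-05  1.95769207e+00] [ 2.43206464e-01  9.36026162e-02  1.22421312e+00  4.40245504e-04
  1.82125689e+00 -1.43579551e-01]
```

View pics/w4v.png

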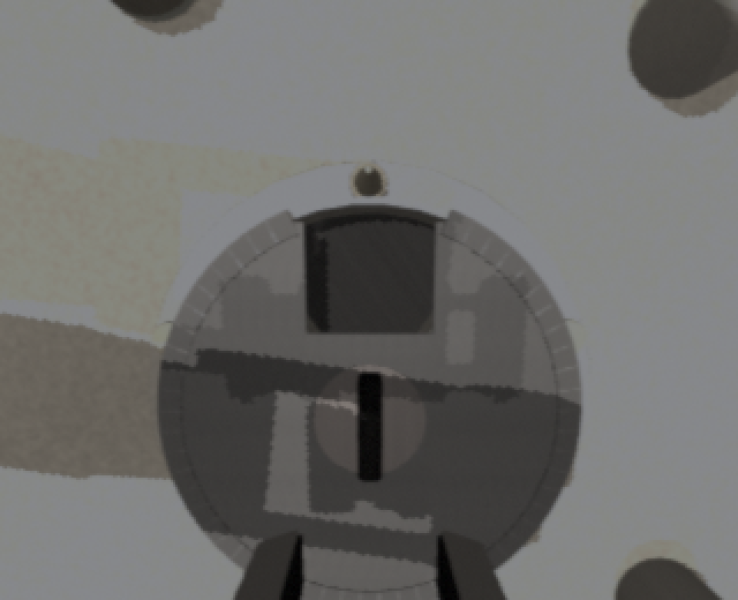

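The cone (369,180), notch and handle (370) are in line, so the cover is set. Moving back to the rack.

Emit:
servo_tool([
  [-1,-0.33,0,0,0,0,94],
  [-1,-0.33,0,0,0,0,94],
  [-1,-0.33,0,0,0,0,94],
])

```text
time: 9.72
tool_pos: [0.5278, 0.0797, 0.289]
ee_rot: [-3.135, -0.0, 1.956]
wrist_force: [0.6, 0.9, -0.5]
width: 0.0565
finger_force: 0.0
```

Emit:
servo_tool([
  [-1,-0.33,0,0,0,0,94],
  [-1,-0.33,0,0,0,0,94],
  [-1,-0.33,0,0,0,0,94],
])

```text
time: 9.97
tool_pos: [0.5348, -0.0261, 0.2888]
ee_rot: [-3.136, -0.002, 1.954]
wrist_force: [0.8, 0.4, 0.1]
width: 0.0761
finger_force: 0.0
```

Emit:
servo_tool([
  [-1,-0.33,0,0,0,0,94],
  [-1,-0.33,0,0,0,0,94],
  [-1,-0.33,0,0,0,0,94],
])

```text
time: 10.22
tool_pos: [0.5418, -0.1312, 0.2886]
ee_rot: [-3.136, -0.003, 1.954]
wrist_force: [-0.3, 0.8, 0.0]
width: 0.0936
finger_force: 0.0
```

Emit:
servo_tool([
  [-1,-0.33,0,0,0,0,94],
  [-1,-0.33,0,0,0,0,94],
  [-1,-0.33,0,0,0,0,94],
])

```text
time: 10.47
tool_pos: [0.5489, -0.2363, 0.2882]
ee_rot: [-3.137, -0.004, 1.954]
wrist_force: [1.2, 0.4, -0.3]
width: 0.0942
finger_force: 0.0
```

Emit:
servo_tool([
  [-1,-0.33,0,0,0,0,94],
  [-1,-0.33,0,0,0,0,94],
  [-1,-0.33,0,0,0,0,94],
])

```text
time: 10.72
tool_pos: [0.5559, -0.3414, 0.2876]
ee_rot: [-3.137, -0.005, 1.954]
wrist_force: [-0.5, 0.2, -0.3]
width: 0.0943
finger_force: 0.0
```

Emit:
servo_tool([
  [-0.22,0,0.9,0,0,0.15,94],
  [-0.22,0,0.9,0,0,0.15,94],
  [-0.22,0,0.9,0,0,0.15,94],
  [-0.22,0,0.9,0,0,0.15,94],
  [-0.22,0,0.9,0,0,0.15,94],
  [-0.22,0,0.9,0,0,0.15,94],
])

```text
time: 11.22
tool_pos: [0.5663, -0.3579, 0.205]
ee_rot: [3.139, 0.002, 1.724]
wrist_force: [-0.1, 0.1, 0.2]
width: 0.0941
finger_force: 0.0
```

Run:
```python
from h import *
o=robot.get_obs();print(o["tool_pos"],o["ee_rot"],o["joint_positions"])
c,im=snap("wrist","w5.png")
np.savez("w5.npz",K=c[0],R=c[1],t=c[2])
for t,z in(("post",.056),("rack",.03)):
  for r in robot.find_in(t,"wrist")[:4]: e=r["extent"];print(t,round(r["conf"],2),np.round(e,1),ray(c,e[0],e[1],z).round(4))
cv2.imwrite('pics/w5v.png',cv2.resize(cv2.imread('pics/w5.png')[100:300,200:440],(720,600),interpolation=3))
```

```text
[ 0.56634071 -0.35791104  0.20503528] [3.13919458e+00 2.20478031e-03 1.72392609e+00] [-6.48274869e-01  3.59075143e-01  1.08021946e+00  1.90324212e-04
  1.69904595e+00 -8.01382627e-01]
post 0.89 [328.6 193.6  46.5  26.4] [ 0.575  -0.3551  0.056 ]
post 0.79 [316.9 277.1  24.9  54.9] [ 0.578  -0.4645  0.056 ]
post 0.79 [218.  176.9  41.8  55.7] [ 0.4485 -0.3548  0.056 ]
rack 0.87 [321.4 189.1  58.2  91.9] [ 0.5672 -0.3574  0.03  ]
```

View pics/w5v.png

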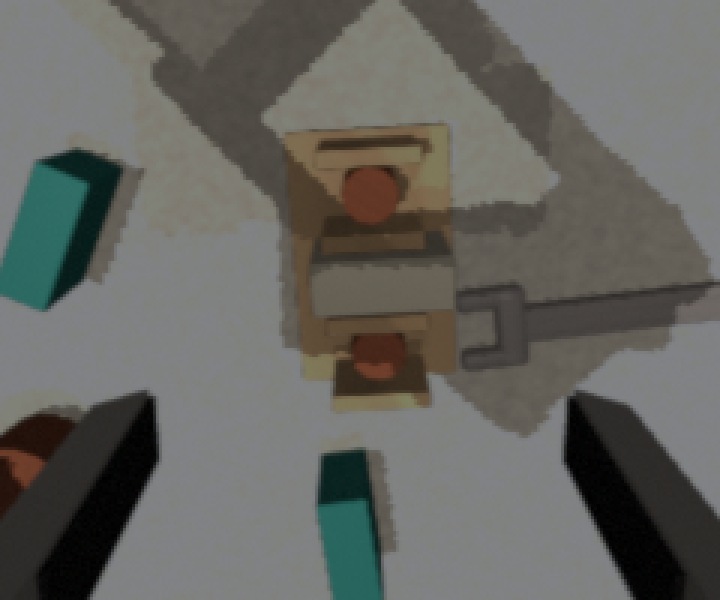

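Run:
```python
from h import *
d=np.load("w5.npz");c=(d["K"],d["R"],d["t"])
im=cv2.imread("pics/w5.png")
big=cv2.convertScaleAbs(cv2.resize(im[150:250,280:370],None,fx=6,fy=6,interpolation=2),alpha=1.6)
def box(x,y,p,w,h,z,col):
    P=[[x+np.cos(p)*a-np.sin(p)*b,y+np.sin(p)*a+np.cos(p)*b,z] for a,b in((w,h),(-w,h),(-w,-h),(w,-h))]
    q=np.array([(proj(c,k)-[280,150]+.5)*6 for k in P]).astype(int);cv2.polylines(big,[q],True,col,1)
x,y,p=.567,-.357,.215
box(x,y,p,.028,.011,.056,(0,255,0));box(x,y,p,.035,.056,.006,(255,0,0));box(x,y,p,.028,.011,.006,(0,0,255))
cv2.imwrite("pics/o5.png",big)
```

```text
(no output)
```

View pics/o5.png

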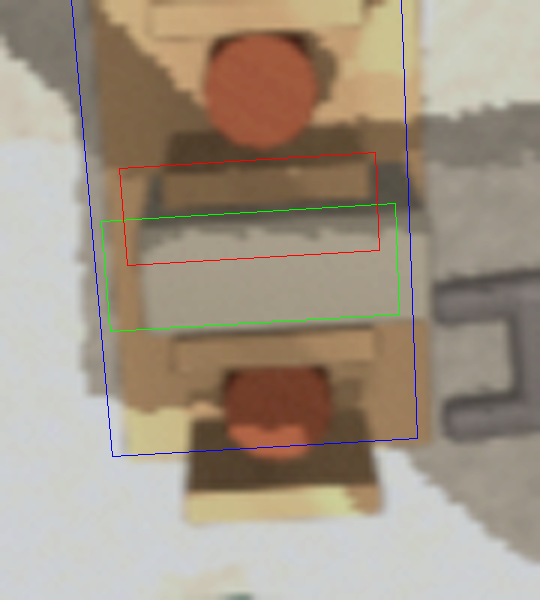

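The overlay shows the post about 6 mm further along its length, so its centre is ≈(0.5735, -0.3555) with yaw ≈0.215. The wrench lies low beside it, so I'll keep the fingertips high.

Emit:
servo_tool([
  [0.013,0.075,0.3,0,0,-0.04,84],
  [0.013,0.075,0.6,0,0,-0.04,84],
  [0.013,0.075,0.8,0,0,-0.04,84],
  [0.013,0.075,1,0,0,-0.04,84],
  [0.013,0.075,1,0,0,-0.04,84],
  [0.013,0.075,1,0,0,-0.04,84],
  [0.013,0.075,1,0,0,-0.04,84],
])

```text
time: 11.95
tool_pos: [0.5738, -0.3564, 0.1052]
ee_rot: [3.139, 0.003, 1.785]
wrist_force: [0.4, -0.2, 1.5]
width: 0.0842
finger_force: 0.0
```

Run:
```python
from h import *
o=robot.get_obs();print(o["tool_pos"],o["ee_rot"])
c,im=snap("wrist","w6.png")
big=cv2.convertScaleAbs(cv2.resize(im[130:400,180:460,::-1],None,fx=2.2,fy=2.2),alpha=1.6)
def box(x,y,p,w,h,z,col):
    P=[[x+np.cos(p)*a-np.sin(p)*b,y+np.sin(p)*a+np.cos(p)*b,z] for a,b in((w,h),(-w,h),(-w,-h),(w,-h))]
    q=np.array([(proj(c,k)-[180,130]+.5)*2.2 for k in P]).astype(int);cv2.polylines(big,[q],True,col,1)
box(.5735,-.3555,.215,.028,.011,.056,(0,255,0))
cv2.imwrite("pics/o6.png",big)
```

```text
[ 0.5738373  -0.35642792  0.10524098] [3.13895411e+00 3.11760051e-03 1.78469950e+00]
```

View pics/o6.png

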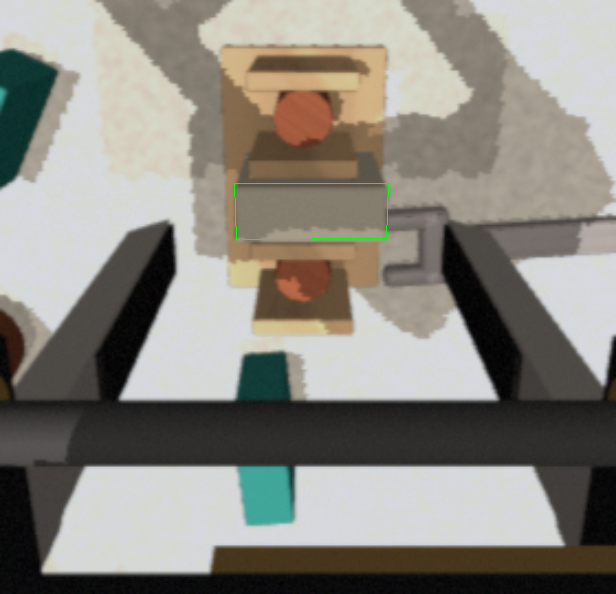

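The overlay matches exactly. Lowering, gripping the ends and lifting.

Emit:
servo_tool([
  [0.008,0,0.3,0,0,0,84],
  [0.008,0,0.5,0,0,0,84],
  [0.008,0,0.63,0,0,0,84],
  [0.008,0,0.63,0,0,0,70],
  [0.008,0,0.63,0,0,0,60],
  [0.008,0,0.63,0,0,0,50],
  [0.008,0,0.63,0,0,0,50],
  [0.008,0,0.63,0,0,0,50],
  [0.008,0,0.63,0,0,0,50],
  [0.008,0,0.63,0,0,0,50],
])

```text
time: 12.83
tool_pos: [0.5738, -0.3558, 0.0418]
ee_rot: [3.139, 0.003, 1.784]
wrist_force: [0.7, 0.5, 5.8]
width: 0.0558
finger_force: 30.0
```

Emit:
servo_tool([
  [0,0,-0.1,0,0,0,50],
  [0,0,-0.25,0,0,0,50],
  [0,0,-0.4,0,0,0,50],
  [0,0,-0.55,0,0,0,50],
  [0,0,-0.75,0,0,0,50],
  [0,0,-1,0,0,0,50],
  [0,0,-1,0,0,0,50],
  [0,0,-1,0,0,0,50],
])

```text
time: 13.5
tool_pos: [0.5732, -0.3556, 0.1411]
ee_rot: [3.14, 0.003, 1.784]
wrist_force: [-0.2, 0.6, -1.8]
width: 0.0556
finger_force: 30.0
```

Emit:
servo_tool([
  [0.3,0.07,0,0,0,0,50],
  [0.65,0.15,0,0,0,0,50],
  [0.975,0.235,0,0,0,0,50],
  [0.975,0.235,0,0,0,0,50],
])

```text
time: 13.83
tool_pos: [0.574, -0.2481, 0.1366]
ee_rot: [-3.139, -0.007, 1.789]
wrist_force: [0.7, 0.5, -2.1]
width: 0.0559
finger_force: 30.0
```

Emit:
servo_tool([
  [0.3,0.07,0,0,0,0,50],
  [0.65,0.15,0,0,0,0,50],
  [0.9,0.22,0,0,0,0,50],
  [0.975,0.235,0.1,0,0,0,50],
  [0.975,0.235,0.3,0,0,0,50],
  [0.975,0.235,0.5,0,0,0,50],
  [0.975,0.235,0.7,0,0,0,50],
  [0.975,0.235,0.8,0,0,0,50],
  [0.975,0.235,0.85,0,0,0,50],
  [0.975,0.235,0.85,0,0,0,50],
  [0.975,0.235,0.85,0,0,0,50],
])

```text
time: 14.75
tool_pos: [0.5773, -0.1551, 0.0545]
ee_rot: [-3.141, 0.0, 1.784]
wrist_force: [0.2, 0.5, -0.9]
width: 0.056
finger_force: 30.0
```

Run:
```python
from h import *
o=robot.get_obs();print(o["tool_pos"],o["ee_rot"],o["wrist_force"],o["width"],o["joint_positions"])
c,im=snap("wrist","w7.png")
for r in robot.find_in("batt_top","wrist")[:4]: e=r["extent"];print(round(r["conf"],2),np.round(e,1),ray(c,e[0],e[1],.012).round(4))
```

```text
[ 0.57732688 -0.15505143  0.05448812] [-3.14149325e+00  2.81652204e-04  1.78382542e+00] [ 0.21914508  0.48362182 -0.86849591] 0.05603018258184911 [-3.57038359e-01  2.80692736e-01  1.48567440e+00 -2.96412139e-04
  1.37515720e+00 -5.70009831e-01]
0.56 [329.5 224.6 189.4 172.6] [ 0.5825 -0.1492  0.012 ]
```

Emit:
servo_tool([
  [0,0,0.02,0,0,0,50],
  [0,0,0.04,0,0,0,50],
  [0,0,0.055,0,0,0,50],
  [0,0,0.065,0,0,0,50],
  [0,0,0.07,0,0,0,50],
  [0,0,0.07,0,0,0,50],
])

```text
time: 15.35
tool_pos: [0.5773, -0.1545, 0.0478]
ee_rot: [3.141, 0.0, 1.784]
wrist_force: [-1.0, -0.8, -0.3]
width: 0.0556
finger_force: 30.0
```

Emit:
servo_tool([
  [0,0,0,0,0,0,60],
  [0,0,0,0,0,0,66],
  [0,0,0,0,0,0,75],
  [0,0,0,0,0,0,84],
  [0,0,0,0,0,0,84],
  [0,0,-0.2,0,0,0,84],
  [0,0,-0.5,0,0,0,84],
  [0,0,-0.8,0,0,0,84],
  [0,0,-1,0,0,0,84],
  [0,0,-1,0,0,0,84],
])

```text
time: 16.18
tool_pos: [0.5802, -0.1556, 0.1539]
ee_rot: [3.132, 0.006, 1.784]
wrist_force: [0.6, 0.4, 0.4]
width: 0.0842
finger_force: 0.0
```

Emit:
servo_tool([
  [0,0,0,0,0,1,84],
  [0,0,0,0,0,1,84],
  [0,0,0,0,0,1,84],
  [0,0,0,0,0,1,84],
  [0,0,0,0,0,1,84],
  [0,0,0,0,0,1,84],
  [0,0,0,0,0,1,84],
  [0,0,0,0,0,1,84],
  [0,0,0,0,0,1,84],
  [0,0,0,0,0,1,84],
  [0,0,0,0,0,1,84],
  [0,0,0,0,0,1,84],
])

```text
time: 17.18
tool_pos: [0.5766, -0.1543, 0.1457]
ee_rot: [-3.14, 0.002, 0.278]
wrist_force: [0.1, -0.1, -0.5]
width: 0.0841
finger_force: 0.0
```

Emit:
servo_tool([
  [0,0,0,0,0,0,60],
  [0,0,0,0,0,0,60],
  [0,0,0,0,0,0,60],
  [0,0,0,0,0,0,60],
])

```text
time: 17.52
tool_pos: [0.5771, -0.1545, 0.147]
ee_rot: [-3.141, 0.001, 0.286]
wrist_force: [-0.8, 0.8, 0.1]
width: 0.0616
finger_force: 0.0
```

Run:
```python
from h import *
o=robot.get_obs();print(o["tool_pos"],o["ee_rot"],o["width"])
c,im=snap("wrist","w8.png")
big=cv2.convertScaleAbs(cv2.resize(im[130:400,180:460,::-1],None,fx=2.2,fy=2.2),alpha=1.6)
def box(x,y,p,w,h,z,col):
    P=[[x+np.cos(p)*a-np.sin(p)*b,y+np.sin(p)*a+np.cos(p)*b,z] for a,b in((w,h),(-w,h),(-w,-h),(w,-h))]
    q=np.array([(proj(c,k)-[180,130]+.5)*2.2 for k in P]).astype(int);cv2.polylines(big,[q],True,col,1)
box(.5773,-.1545,.213,.028,.011,.062,(0,255,0));box(.5773,-.1545,.213,.028,.011,.012,(0,0,255))
cv2.imwrite("pics/o8.png",big)
```

```text
[ 0.57706299 -0.15448532  0.14700829] [-3.14128967e+00  5.41414488e-04  2.86026009e-01] 0.061582949063413044
```

View pics/o8.png

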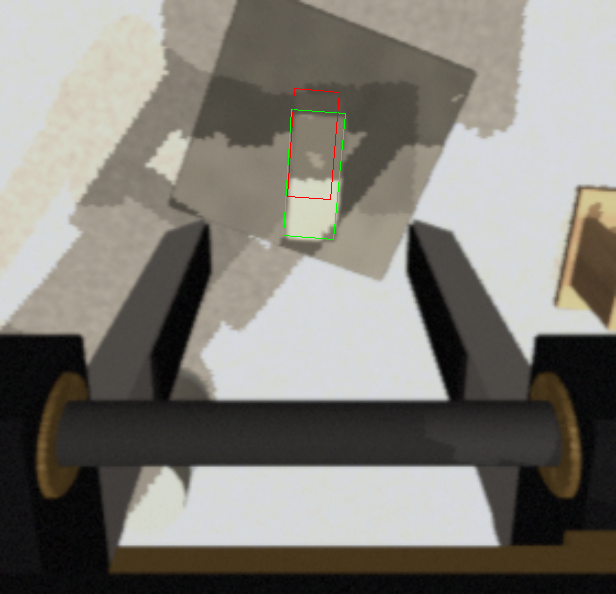

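The post stands on the shelf exactly as modelled. Now regripping it by its broad sides.

Emit:
servo_tool([
  [0,0,0.2,0,0,0.046,60],
  [0,0,0.5,0,0,0.046,60],
  [0,0,0.8,0,0,0.046,60],
  [0,0,0.95,0,0,0.046,60],
  [0,0,1,0,0,0.046,60],
  [0,0,1,0,0,0.046,60],
])

```text
time: 18.07
tool_pos: [0.5761, -0.1541, 0.0456]
ee_rot: [-3.14, 0.003, 0.213]
wrist_force: [0.4, -0.4, -1.1]
width: 0.0598
finger_force: 0.0
```

Emit:
servo_tool([
  [0,0,0.05,0,0,0,50],
  [0,0,0.05,0,0,0,40],
  [0,0,0.05,0,0,0,30],
  [0,0,0.05,0,0,0,24],
  [0,0,0.05,0,0,0,16],
  [0,0,0.05,0,0,0,16],
  [0,0,0.05,0,0,0,16],
  [0,0,0.05,0,0,0,16],
  [0,0,0.05,0,0,0,16],
  [0,0,0.05,0,0,0,16],
])

```text
time: 18.9
tool_pos: [0.5778, -0.155, 0.0433]
ee_rot: [3.14, -0.001, 0.212]
wrist_force: [-0.4, -1.6, 2.6]
width: 0.0218
finger_force: 30.0
```

Emit:
servo_tool([
  [0,0,-0.1,0,0,0,16],
  [0,0,-0.25,0,0,0,16],
  [0,0,-0.4,0,0,0,16],
  [0,0,-0.6,0,0,0,16],
  [0,0,-0.8,0,0,0,16],
  [0,0,-1,0,0,0,16],
  [0,0,-1,0,0,0,16],
])

```text
time: 19.48
tool_pos: [0.5792, -0.1549, 0.1473]
ee_rot: [3.138, -0.007, 0.212]
wrist_force: [1.4, 0.4, 0.1]
width: 0.0221
finger_force: 30.0
```

Emit:
servo_tool([
  [0,-0.2,-0.25,0,0,0,16],
  [0,-0.5,-0.5,0,0,0,16],
  [0,-0.8,-0.5,0,0,0,16],
  [0,-1,-0.5,0,0,0,16],
])

```text
time: 19.82
tool_pos: [0.556, -0.0545, 0.1934]
ee_rot: [-3.141, -0.002, 0.213]
wrist_force: [-0.2, 0.6, -1.1]
width: 0.0218
finger_force: 30.0
```

Emit:
servo_tool([
  [0,-0.35,0,0,0,0,16],
  [0,-0.7,0,0,0,0,16],
  [0,-1,0,0,0,0,16],
])

```text
time: 20.07
tool_pos: [0.5335, 0.0431, 0.1907]
ee_rot: [-3.14, 0.003, 0.212]
wrist_force: [1.1, 0.3, -1.6]
width: 0.0218
finger_force: 30.0
```

Emit:
servo_tool([
  [0,-0.35,0,0,0,0,16],
  [0,-0.7,0,0,0,0,16],
  [0,-1,0,0,0,0,16],
])

```text
time: 20.32
tool_pos: [0.5123, 0.1409, 0.1907]
ee_rot: [-3.14, 0.003, 0.213]
wrist_force: [0.5, 0.4, -1.9]
width: 0.0219
finger_force: 30.0
```

Emit:
servo_tool([
  [0,-0.35,0,0,0,0,16],
  [0,-0.7,0,0,0,0,16],
  [0,-0.9,0,0,0,0,16],
  [0,-1,0,0,0,0,16],
  [0,-1,0,0,0,0,16],
])

```text
time: 20.73
tool_pos: [0.4918, 0.2381, 0.1909]
ee_rot: [-3.141, 0.003, 0.215]
wrist_force: [-0.1, 0.4, -1.1]
width: 0.0218
finger_force: 30.0
```

Emit:
servo_tool([
  [0,0,0,0,0,-0.07,16],
  [0,0,0,0,0,-0.14,16],
  [0,0,0,0,0,-0.21,16],
  [0,0,0,0,0,-0.28,16],
  [0,0,0,0,0,-0.35,16],
  [0,0,0,0,0,-0.42,16],
  [0,0,0,0,0,-0.49,16],
  [0,0,0,0,0,-0.56,16],
  [0,0,0,0,0,-0.63,16],
  [0,0,0,0,0,-0.7,16],
  [0,0,0,0,0,-0.77,16],
  [0,0,0,0,0,-0.84,16],
])

```text
time: 21.73
tool_pos: [0.4934, 0.2345, 0.1917]
ee_rot: [-3.141, 0.001, 1.535]
wrist_force: [0.9, 0.2, -1.6]
width: 0.0218
finger_force: 30.0
```

Emit:
servo_tool([
  [0,0,0,0,0,-0.07,16],
  [0,0,0,0,0,-0.14,16],
  [0,0,0,0,0,-0.21,16],
  [0,0,0,0,0,-0.271,16],
  [0,0,0,0,0,-0.271,16],
  [0,0,0,0,0,-0.271,16],
  [0,0,0,0,0,-0.271,16],
])

```text
time: 22.32
tool_pos: [0.4932, 0.2356, 0.1921]
ee_rot: [-3.141, 0.0, 1.954]
wrist_force: [-0.0, -0.8, -1.7]
width: 0.0219
finger_force: 30.0
```

Run:
```python
from h import *
d=np.load("w4.npz");c4=(d["K"],d["R"],d["t"]);s=738/320
v=lambda x,y,z:ray(c4,160+(x+.5)/s-.5,(y+.5)/s-.5,z)
print("disc",v(370,421,.071),"handle",v(370,427,.101),"notch inner",(v(305,333,.071)+v(434,333,.071))/2,"rim",v(158,405,.071),v(582,405,.071))
o=robot.get_obs();print(o["tool_pos"],o["ee_rot"],o["width"])
c,im=snap("wrist","w9.png")
big=cv2.convertScaleAbs(cv2.resize(im[60:400,150:490,::-1],None,fx=1.75,fy=1.75),alpha=1.6)
a=1.957;ax=np.array([.5235,.1865]);u=np.array([np.cos(a),np.sin(a)]);w=np.array([-u[1],u[0]])
P=[[*(ax+u*r+w*t),.071] for r,t in((.052,.037),(.122,.037),(.122,-.037),(.052,-.037))]
q=np.array([(proj(c,k)-[150,60]+.5)*1.75 for k in P]).astype(int);cv2.polylines(big,[q],True,(0,255,0),1)
cv2.imwrite("pics/o9.png",big)
```

```text
disc [0.52221464 0.18736933 0.071     ] handle [0.52096004 0.1902007  0.101     ] notch inner [0.50207313 0.23600876 0.071     ] rim [0.39991306 0.14825177 0.071     ] [0.6372427  0.24484575 0.071     ]
[0.49323799 0.23555551 0.19208101] [-3.14089446e+00  3.99294103e-04  1.95385712e+00] 0.02187825708568114
```

View pics/o9.png

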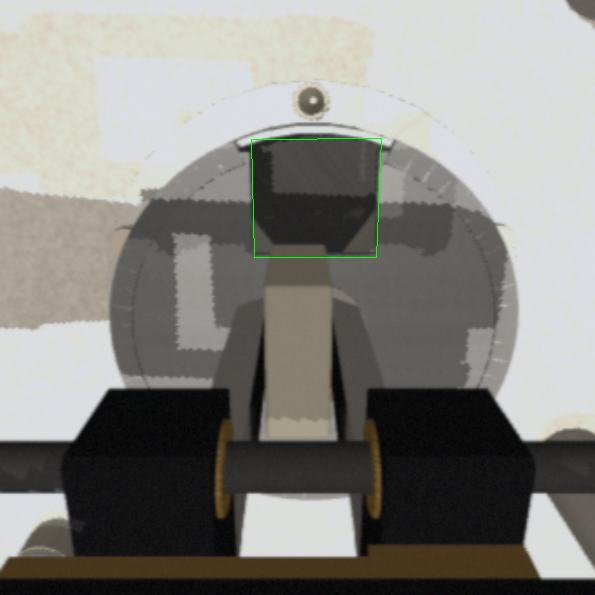

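The notch matches the overlay within ~2 mm. Centring the post over it and lowering partway.

Emit:
servo_tool([
  [0.2,0.05,0,0,0,0,16],
  [0.311,0.09,0,0,0,0,16],
  [0.311,0.09,0.2,0,0,0,16],
  [0.311,0.09,0.4,0,0,0,16],
  [0.311,0.09,0.6,0,0,0,16],
  [0.311,0.09,0.7,0,0,0,16],
  [0.311,0.09,0.7,0,0,0,16],
  [0.311,0.09,0.7,0,0,0,16],
])

```text
time: 23.03
tool_pos: [0.4895, 0.2688, 0.1222]
ee_rot: [-3.141, 0.0, 1.957]
wrist_force: [0.4, -0.8, -1.1]
width: 0.0219
finger_force: 30.0
```

Run:
```python
from h import *
o=robot.get_obs();p=o["tool_pos"];print(p,o["ee_rot"],o["width"],o["wrist_force"])
u=np.array([np.cos(1.957),np.sin(1.957)]);r=p[:2]-[.5227,.1872];print("radial",r@u,"lat",r@[u[1],-u[0]])
```

```text
[0.48952021 0.2687561  0.12221447] [-3.14053881e+00  1.47609594e-04  1.95713328e+00] 0.021920112831142747 [ 0.41334645 -0.82099083 -1.05163272]
radial 0.0880471194771591 lat -1.5862894170595018e-05
```

Emit:
servo_tool([
  [0,0,0.15,0,0,0,16],
  [0,0,0.3,0,0,0,16],
  [0,0,0.45,0,0,0,16],
  [0,0,0.6,0,0,0,16],
  [0,0,0.7,0,0,0,16],
  [0,0,0.77,0,0,0,16],
  [0,0,0.79,0,0,0,16],
  [0,0,0.81,0,0,0,16],
  [0,0,0.82,0,0,0,16],
  [0,0,0.82,0,0,0,16],
  [0,0,0.82,0,0,0,16],
])

```text
time: 23.95
tool_pos: [0.4902, 0.2689, 0.0412]
ee_rot: [3.14, 0.0, 1.957]
wrist_force: [-0.1, 0.3, -1.4]
width: 0.0219
finger_force: 30.0
```

Emit:
servo_tool([
  [0,0,0.01,0,0,0,16],
  [0,0,0.02,0,0,0,16],
  [0,0,0.025,0,0,0,16],
  [0,0,0.025,0,0,0,16],
])

```text
time: 24.28
tool_pos: [0.4902, 0.2689, 0.0393]
ee_rot: [3.14, 0.0, 1.957]
wrist_force: [-1.7, -1.0, 5.7]
width: 0.0222
finger_force: 30.0
```

It's on the floor: contact force is 5.7 N. Releasing with a small opening and withdrawing.

Emit:
servo_tool([
  [0,0,0,0,0,0,26],
  [0,0,0,0,0,0,30],
  [0,0,0,0,0,0,34],
  [0,0,0,0,0,0,34],
  [0,0,0,0,0,0,34],
  [0,0,0,0,0,0,34],
  [0,0,-0.1,0,0,0,34],
  [0,0,-0.3,0,0,0,34],
  [0,0,-0.5,0,0,0,34],
  [0,0,-0.75,0,0,0,34],
  [0,0,-1,0,0,0,34],
])

```text
time: 25.2
tool_pos: [0.4894, 0.2686, 0.1393]
ee_rot: [-3.141, 0.0, 1.957]
wrist_force: [1.2, 0.3, 0.2]
width: 0.0335
finger_force: 0.0
```

Emit:
servo_tool([
  [-0.3,0,-0.4,0,0,0,34],
  [-0.6,0,-0.8,0,0,0,34],
  [-0.6,0,-1,0,0,0,34],
  [-0.6,0,-1,0,0,0,34],
  [-0.6,0,-1,0,0,0,34],
  [-0.6,0,-1,0,0,0,34],
])

```text
time: 25.7
tool_pos: [0.512, 0.2132, 0.2379]
ee_rot: [-3.141, -0.0, 1.957]
wrist_force: [0.1, 1.0, -0.3]
width: 0.0344
finger_force: 0.0
```

Run:
```python
from h import *
o=robot.get_obs();print(o["time"],o["tool_pos"],o["width"])
c,im=snap("wrist","w10.png")
big=cv2.convertScaleAbs(cv2.resize(im[20:260,180:460,::-1],None,fx=2.4,fy=2.4),alpha=1.6)
def pl(x,y,p,w,h,z,col):
    P=[[x+np.cos(p)*a-np.sin(p)*b,y+np.sin(p)*a+np.cos(p)*b,z] for a,b in((w,h),(-w,h),(-w,-h),(w,-h))]
    q=np.array([(proj(c,k)-[180,20]+.5)*2.4 for k in P]).astype(int);cv2.polylines(big,[q],True,col,1)
pl(.4902,.2689,1.957,.028,.011,.058,(0,255,0))
cv2.imwrite("pics/o10.png",big)
```

```text
25.7 [0.51202643 0.21316888 0.23788214] 0.03443898510945101
```

View pics/o10.png

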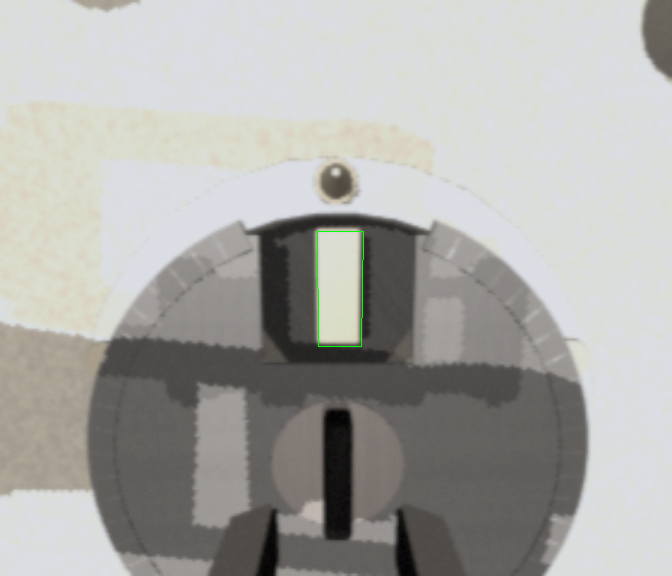

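The post stands upright at (339,288), in line with the notch and the cone. Handing in.

```bash
python3 -c "
from bench import robot
print(robot.close_job())"
```

```text
the job is handed in; nothing more can be done
None
```

The job is handed in: the cover's opening is over the cone's compartment (pocket2), and the post went via the shelf and now stands upright on that compartment's floor, let go, after about 26 s; the hand-in call returned no verdict.

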